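# Clamp a microscope post in its saddle bracket

### The arm

A 7-joint arm with a two-finger parallel gripper is mounted at the origin on the work surface. World frame = base frame: x ahead of the robot, y to its left, z up, the work surface at z = 0. Lengths are in m, angles in rad, forces in N, time in s.
With the tool pointing down it reaches from about 0.425 to 0.925 m from the base axis. Payload 6.8 kg.
Tool frame: the origin (TCP) lies on the front face of the gripper's body, between the roots of the fingers; the fingertips stand 73 mm ahead of it and the grasp point (between the pads) lies 54 mm ahead of it; z points along the fingers, y is the line along which they close (so a half turn about z gives the same grasp; the last joint's range is limited). The gripper opens to 85 mm and grips with 20 to 120 N. Pads are 22 mm wide; open, the fingers measure 114 mm over their backs; the gripper's body (76 mm by 85 mm) begins 54 mm behind the grasp point. The pads swing forward as they close: fully open they stand 13 mm farther back than shut.
Start: joints at [1.177, 0.477, 0.022, 1.555, -0.011, 1.109, -0.083], TCP at [0.19, -0.648, 0.304] pointing down, gripper open.
Joint ranges: [-2.96, 2.96], [-0.34, 2.1], [-1.41, 1.46], [0.24, 2.44], [-1.37, 4.51], [0.17, 1.92], [-2.96, 2.96]. Speed limits (rad/s): [2.39, 2.39, 3.14, 3.14, 3.14, 3.14, 3.14].

### API

Orientations are given as a unit quaternion [w, x, y, z].
In Python, from station import bot, optics gives the robot as it stands.
- The arm moves only by the tool drive_tool, never from a script. Its argument "deltas" is a list of rows, each an object with "gripper": the closure in counts, from 0 (fully open) to 255 (shut); "offset": the shift along the tool's x, y, z in units of 1000 mm (1.0 is 1000 mm), a list of three; "angular": the turn, a rotation vector about the tool's x, y, z in units of 45 degrees (1.0 is 45 degrees), a list of three. In form: [{"gripper": gripper, "offset": [dx, dy, dz], "angular": [rx, ry, rz]}, ...]. A call has 1 to 5 rows; each row is the pose to reach, as a shift and turn from the pose commanded when the call began, along the tool's axes at that moment; what a row does not reach only later rows make up. A row lasts 1/10 s, in which the tool goes at most 50 mm and 8.59 degrees, less where a joint would pass 70% of its speed; a pose out of reach is approached as far as the arm can. A call with a number of a shift or a turn outside -1 to 1 is refused whole. A call with a gripper value outside its range is refused whole. The fingers move at their own pace and stop on an object; "grip_force" is the grip in N (left out, the last holds). Time passes only in rows, so rows that repeat a pose let the fingers close. It gives the time, the measured TCP pose, the force, the opening and the grip force at its end, in the units of the state.
- bot.get_obs(): the state, without advancing time (a new reading comes with each control period).
- optics.read_camera(name): name is "scene" or "top"; returns the picture (400x640x3 uint8, blue, green, red); there is no depth.
- optics.camera_model(name): a dict with "fx", "fy", "cx", "cy" (pixels), "dist" ([k1, k2, p1, p2, k3] as OpenCV has them; the pictures are not rectified), "cam_to_world" (4x4, takes a point from camera to world coordinates). Camera axes: x right, y up, looking along -z (the intrinsics and any distortion apply to the point x, -y, -z); pixel columns grow to the right and rows downward; lengths in m; the calibration is good to about 2 mm. A picture is of the moment at which its call begins. camera_model takes no time and is no camera call.
- bot.hand_in(): hands the job in; it is judged then, once.
The state is a dict: "t": time; "q": joint angles; "joint_vel": joint speeds; "joint_torque": joint torques, N m; "eef_pos": TCP position; "tool_rot": TCP orientation; "contact_force": force on the tool from outside, world axes, zero at the start; "torque": the same for the moment, N m; "gripper_width": opening from 0.0 (shut) to 1.0 (fully open); "grasp_force": force on a finger pad.
Only numpy, scipy, OpenCV 4.12 (cv2) and the standard library are available. Lean on these libraries where they do the work, as an engineer would, in place of code of your own. Each camera call takes 0.05 s, during which the arm holds its last target. There are 200 camera calls.

### The job

Take the loose aluminium post from its cradle and lower it gently into the V-shaped saddle of the clamp bracket, lying along the saddle and centred on it. Then take the larger of the two U-clamps from its rack and fit it over the post, both legs through the bracket's two holes, fully home with its crown resting on the post, and let go. Leave the smaller U-clamp, the beaker and the jar where they stand.

Things in the scene. Friction and masses are not known exactly. Their poses are not given: they have to be found in the camera images.
- post: Round aluminium post with flush black end caps, 180 mm long, 40 mm diameter, about 0.35 kg (varies). Origin at its middle, on its axis; its x axis runs along it. Starts lying level in the cradle, axis 70 mm above the table, along the cradle, free to roll about its own axis. Its two ends are alike.
- cradle: Fixed grey storage cradle holding the post at the start: base plate 170 x 70 x 10 mm with two V-rests 20 mm long, at x = -60 and +60 mm; between them (100 mm) the post is free underneath. Origin at the centre of its underside, x along the post.
- bracket: Fixed bracket; origin under the foot's centre, on the table. Foot 90 x 140 x 10 mm (x, y, z). Deck 66 x 116 mm, top at z = 80, 16 thick, open beneath. On it, between the 2 holes, a 90 degree V saddle along x: 50 long, within 20 mm of the middle in y, top at z = 99. Clamp fully home: its origin at (0, 0, 40 mm) here, its y along this y, either way round.
- saddle (a point): Where the middle of the post's axis belongs: over the centre of the V saddle, 112 mm above the table, 32 mm above the deck. Axes as the bracket's: the post must lie along x.
- hole_left (a point): Mouth centre of the bracket's hole at y = +30 mm, on the deck's top. Vertical through hole, 13 mm diameter, 16 mm deep, 2 mm chamfer.
- hole_right (a point): Mouth centre of the bracket's other hole, at y = -30 mm; same size.
- clamp_big: The larger one. Steel U-clamp, upright, legs down, alike after a half turn, 0.16 kg (varies). Origin midway between the leg tips; z up. Two 10 mm round legs 60 mm apart (centres) along y, gap 50; tips taper to 6 mm. Half-round crown, underside at z = 92 mm. Black finger tab on top: 10 mm thick (x), 36 wide (y), z = 98 to 138. Tips start at 10 mm height, 30 deep in the rack.
- clamp_small: The smaller one, too narrow for the post; a bystander. Steel U-clamp, upright, legs down, alike after a half turn, 0.16 kg (varies). Origin midway between the leg tips; z up. Two 10 mm round legs 40 mm apart (centres) along y, gap 30; tips taper to 6 mm. Half-round crown, underside at z = 82 mm. Black finger tab on top: 10 mm thick (x), 36 wide (y), z = 88 to 128. Tips start at 10 mm height, 30 deep in the rack.
- rack_big: Fixed white block 44 x 110 x 40 mm (x, y, z) with two 14 mm square holes 60 mm apart along y, in which the larger clamp stands upright; the clamp's axes start along the block's, nearly. Origin at the centre of its underside.
- rack_small: Fixed white block of the same size, holes 40 mm apart, holding the smaller clamp. The two blocks may have swapped places. Origin at the centre of its underside.
- beaker: Empty glass beaker, 68 mm across, 90 mm tall, a bystander beyond the bracket. Origin at the centre of its underside.
- bottle: Closed glass jar with a blue cap, 60 mm across, 130 mm tall, a bystander beyond the bracket. Origin at the centre of its underside.
Not all that is in view belongs to the job. Several things have the shape of the post; the one meant has the colours described above.

How it is judged:
By the outcome, as a careful person would: the job done as asked, in the order asked, and still so for the second after the job is handed in, with the robot touching nothing.
It also fails if it takes over 64 s, if anything falls off the work surface, if the arm or the gripper's body presses on something with over 40 N, if the wrist force passes 120 N, or if a joint passes its speed limit or range.

## Working session

There is one attempt and no reset: what is moved stays moved. The work goes in short steps, Python scripts to look and compute and a tool call to move; the robot and the scene stay as the last step left them, time stands still between calls to the robot, and variables do not carry over. Pictures are saved under pics/ and viewed, at most 10 in all, crops included, and the job is handed in when it is done.

Besides the shell and the picture viewer there is one more tool, called after "Emit:" as name(argument=value, ...) on one line, values as JSON. drive_tool: Moves the arm, as the interface text tells. Its arguments: {"type":"object","properties":{"deltas":{"type":"array"},"grip_force":{"type":"number"}},"required":["deltas"]}

```bash
mkdir -p pics; ls
python3 - <<'E'
from station import bot, optics
import cv2,numpy as np
o=bot.get_obs(); print(o)
for n in ("scene","top"):
    cv2.imwrite(f"pics/{n}0.png",optics.read_camera(n)); m=optics.camera_model(n); print(n,m)
E
```

```text
pics
{'t': 0.0, 'q': array([ 1.17686957,  0.47780063,  0.02231699,  1.55646997, -0.01151505,
        1.10929402, -0.08312551]), 'joint_vel': array([ 0.00051672,  0.00023315,  0.00197423, -0.00221853, -0.00062603,
        0.00010291,  0.00080056]), 'joint_torque': array([-9.19411395e-04, -5.96454978e+01,  1.60706889e+00, -2.81194836e+01,
        1.24405359e-02,  9.37582925e-03, -1.78739805e-05]), 'eef_pos': array([ 0.19019524, -0.64716205,  0.30291697]), 'tool_rot': array([-9.02974365e-04,  9.89804163e-01,  1.42431982e-01, -1.87348100e-04]), 'contact_force': array([-0.31457145, -0.1439211 ,  0.70304345]), 'torque': array([-0.00486026, -0.03084651,  0.02018902]), 'grasp_force': 0.0, 'gripper_width': 1.0011392433402324}
scene {'fx': 438.65263838693056, 'fy': 438.65263838693056, 'cx': 313.97527300268865, 'cy': 199.42945030844814, 'dist': array([-0.06905258,  0.        ,  0.        ,  0.        ,  0.        ]), 'cam_to_world': array([[ 0.76235345, -0.44438922,  0.470463  ,  1.14043193],
       [ 0.64715614,  0.52070111, -0.55682967, -0.60381832],
       [ 0.0024785 ,  0.72896404,  0.6845475 ,  0.90575162],
       [ 0.        ,  0.        ,  0.        ,  1.        ]])}
top {'fx': 363.5470919278941, 'fy': 363.5470919278941, 'cx': 321.72394437439607, 'cy': 192.62542190689382, 'dist': array([-0.01396634,  0.        ,  0.        ,  0.        ,  0.        ]), 'cam_to_world': array([[ 0.01991422,  0.99101303, -0.13227474,  0.46351657],
       [-0.9997186 ,  0.02144321,  0.01014467,  0.06263983],
       [ 0.01288989,  0.1320355 ,  0.99116118,  0.96166858],
       [ 0.        ,  0.        ,  0.        ,  1.        ]])}
```

View pics/scene0.png

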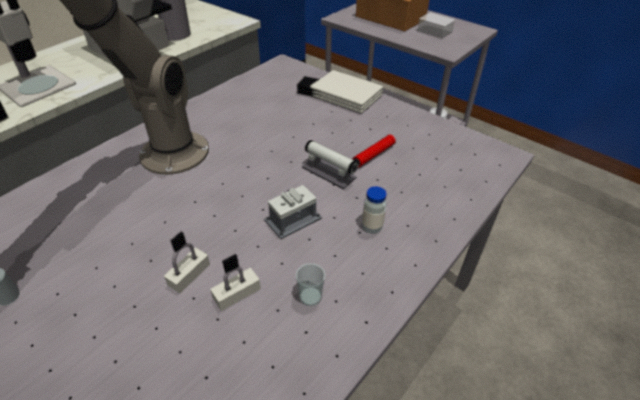

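View pics/top0.png

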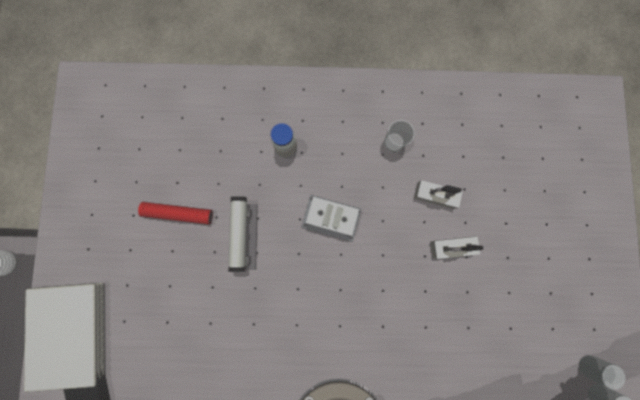

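The post candidates in the top view are the grey tube with black caps at (238,234) and the red tube at (175,213). The first matches the described aluminium with black caps; in the scene view it is at (331,158). The U-clamps are at (440,193) and (458,248) in the top view, and at (235,280) and (187,262) in the scene view. The bracket is at (332,217). I'll check these in an enlarged crop.

Run:
```python
import cv2,numpy as np
s=cv2.imread("pics/scene0.png");t=cv2.imread("pics/top0.png")
R=lambda a,f:cv2.resize(a,None,fx=f,fy=f,interpolation=cv2.INTER_CUBIC)
a=R(s[225:310,150:280],3);b=R(s[125:240,255:405],2.66)[:300,:399];
c=R(t[170:270,215:365],2.66)[:, :399];d=R(t[170:270,405:505],2.66)
W=800;o=np.zeros((600,W,3),np.uint8)
for im,y,x in((a,0,0),(b,0,400),(c,320,0),(d,320,420)): 
    im=im[:600-y,:W-x]; o[y:y+im.shape[0],x:x+im.shape[1]]=im
cv2.imwrite("pics/crop1.png",o)
```

```text
(no output)
```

View pics/crop1.png

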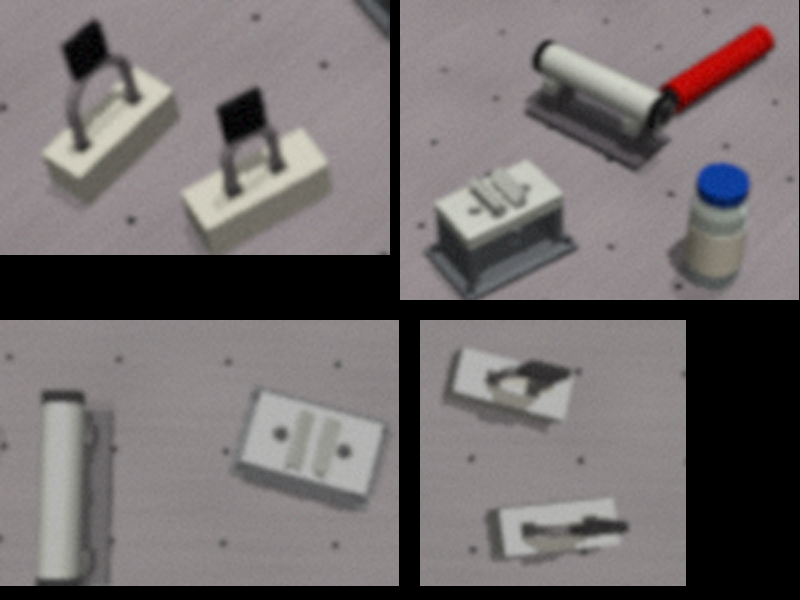

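The crop confirms the grey tube with black caps is the post. The big clamp is the one with the wider bow, at (187,262) in the scene view and (458,248) in the top view. Now measuring.

```bash
cat > h.py <<'E'
import cv2,numpy as np
from station import bot,optics
def ray(n,uv):
    m=optics.camera_model(n);K=np.array([[m['fx'],0,m['cx']],[0,m['fy'],m['cy']],[0,0,1.]])
    p=cv2.undistortPoints(np.array(uv,float).reshape(-1,1,2),K,m['dist'])[:,0]
    T=m['cam_to_world'];d=np.c_[p[:,0],-p[:,1],-np.ones(len(p))]@T[:3,:3].T
    return T[:3,3],d
def plane(n,uv,z):
    o,d=ray(n,uv);return (o+d*((z-o[2])/d[:,2])[:,None])[:,:2]
def proj(n,P):
    m=optics.camera_model(n);T=m['cam_to_world'];K=np.array([[m['fx'],0,m['cx']],[0,m['fy'],m['cy']],[0,0,1.]])
    c=(np.array(P,float).reshape(-1,3)-T[:3,3])@T[:3,:3];return cv2.projectPoints(c*[1,-1,-1],np.zeros(3),np.zeros(3),K,m['dist'])[0][:,0]
def blobs(mask,amin):
    cs,_=cv2.findContours(mask.astype(np.uint8),cv2.RETR_EXTERNAL,cv2.CHAIN_APPROX_NONE)
    return [c for c in cs if cv2.contourArea(c)>=amin]
def show(n,mask,z,amin,off=(0,0)):
    for c in blobs(mask,amin):
        c=c+np.array(off);W=plane(n,c[:,0],z)*1000
        r=cv2.minAreaRect(W.astype(np.float32)); b=cv2.boxPoints(r); e=b[1]-b[0],b[2]-b[1]
        L=max(e,key=np.linalg.norm);yaw=np.degrees(np.arctan2(L[1],L[0]))
        print(n,"px",c[:,0].mean(0).round(1),"mm",np.round(r[0],1),"size",np.round(r[1],1),"yaw_long",round((yaw+90)%180-90,1))
E
python3 - <<'E'
from h import *
s=cv2.imread("pics/scene0.png");t=cv2.imread("pics/top0.png")
for n,im,rois in(("top",t,dict(post=(190,280,225,265,.07),deck=(190,250,295,370,.08),r1=(235,270,425,490,.04),r2=(175,215,410,470,.04))),
  ("scene",s,dict(post=(135,185,300,360,.07),deck=(180,225,262,320,.08),r1=(240,292,160,212,.04)))):
    g=im.max(2).astype(int)
    for k,(a,b,c,d,z) in rois.items():
        q=g[a:b,c:d]; th,_=cv2.threshold(q.astype(np.uint8),0,255,cv2.THRESH_OTSU)
        bg=np.median(q);hi=np.percentile(q,97);T=(bg+hi)/2 if k!='deck' else (110+hi)/2
        print(k,"bg",bg,"hi",hi,"otsu",th); show(n,q>T,z,60,(c,a))
    print("black tabs")
    for (a,b,c,d) in (((175,260,420,490),) if n=="top" else ((225,280,160,245),)):
        show(n,g[a:b,c:d]<45,.13,15,(c,a))
E
```

```text
post bg 139.0 hi 179.0 otsu 122.0
top px [235.9 233.5] mm [477.4 260.6] size [155.   25.3] yaw_long 0.4
deck bg 141.0 hi 181.0 otsu 154.0
top px [332.  215.7] mm [525.6  27.3] size [118.   66.5] yaw_long 75.6
r1 bg 141.0 hi 181.0 otsu 119.0
top px [453.3 244.7] mm [ 455.  -291.4] size [ 42.  108.2] yaw_long -82.9
r2 bg 140.0 hi 180.0 otsu 117.0
top px [455.1 200. ] mm [ 579.5 -286.1] size [33.6 35.5] yaw_long -12.9
top px [428.  188.9] mm [ 598.4 -222.9] size [49.9 42.7] yaw_long 76.7
black tabs
post bg 144.0 hi 201.0 otsu 110.0
scene px [330.  152.8] mm [462.9 272.2] size [155.   30.5] yaw_long 0.6
deck bg 146.0 hi 203.0 otsu 117.0
scene px [291.4 198.6] mm [521.4  31.7] size [119.4  74.4] yaw_long 76.7
r1 bg 145.0 hi 208.0 otsu 121.0
scene px [185.4 266.4] mm [ 455.2 -289.8] size [ 43.9 109.9] yaw_long -83.9
black tabs
scene px [230.4 263.4] mm [ 600.  -253.7] size [35.3 37. ] yaw_long -21.0
scene px [178.3 241.5] mm [ 457.3 -291.3] size [29.5 50.2] yaw_long -24.6
```

Emit:
drive_tool(deltas=[{"gripper":0,"offset":[0.04,-0.025,0],"angular":[0,0,0]},{"gripper":0,"offset":[0.08,-0.05,0],"angular":[0,0,0]},{"gripper":0,"offset":[0.12,-0.075,0],"angular":[0,0,0]},{"gripper":0,"offset":[0.16,-0.1,0],"angular":[0,0,0]},{"gripper":0,"offset":[0.2,-0.125,0],"angular":[0,0,0]}])

```text
t: 0.6
eef_pos: [0.3478, -0.4696, 0.3036]
tool_rot: [-0.0, 0.99, 0.142, -0.0]
contact_force: [0.4, -1.2, -0.4]
gripper_width: 0.999
grasp_force: 0.0
```

Emit:
drive_tool(deltas=[{"gripper":0,"offset":[0.04,-0.025,0],"angular":[0,0,0.07]},{"gripper":0,"offset":[0.08,-0.05,0],"angular":[0,0,0.14]},{"gripper":0,"offset":[0.12,-0.075,0],"angular":[0,0,0.21]},{"gripper":0,"offset":[0.16,-0.1,0],"angular":[0,0,0.28]},{"gripper":0,"offset":[0.2,-0.125,0],"angular":[0,0,0.355]}])

```text
t: 1.1
eef_pos: [0.5044, -0.2934, 0.3037]
tool_rot: [-0.0, 1.0, 0.002, -0.0]
contact_force: [0.8, -1.0, 0.6]
gripper_width: 1.002
grasp_force: 0.0
```

```bash
cat >> h.py <<'E'
def yaw(q):  # world angle of tool x
    w,x,y,z=q;return np.degrees(np.arctan2(2*(x*y+w*z),1-2*(y*y+z*z)))
def go(x,y,z,psi,r=None):
    o=bot.get_obs();p=o['eef_pos'];w,a,b,c=o['tool_rot']
    R=np.array([[1-2*(b*b+c*c),2*(a*b-w*c),2*(a*c+w*b)],[2*(a*b+w*c),1-2*(a*a+c*c),2*(b*c-w*a)],[2*(a*c-w*b),2*(b*c+w*a),1-2*(a*a+b*b)]])
    s=np.radians(psi);G=np.array([[np.cos(s),np.sin(s),0],[np.sin(s),-np.cos(s),0],[0,0,-1]])
    rv=cv2.Rodrigues(R.T@G)[0].ravel()
    print("t %.2f pos"%o['t'],(p*1000).round(1),"yaw %.1f"%yaw(o['tool_rot']),"F",o['contact_force'].round(1),"w %.3f gf %.1f"%(o['gripper_width'],o['grasp_force']))
    print("offset",(R.T@(np.array([x,y,z])-p)).round(4),"angular",(np.degrees(rv)/45).round(3))
E
python3 - <<'E'
from h import *
t=cv2.imread("pics/top0.png").max(2).astype(int)
print(t[225:243,222:258].mean(0).round().astype(int))
print(t[192:204,234:243].mean(1).round().astype(int),t[260:280,234:243].mean(1).round().astype(int))
print(proj("top",[[.4774,.26,.07],[.5674,.26,.07],[.3874,.26,.07]]))
s=cv2.imread("pics/scene0.png").max(2)
a,b,c,d=135,185,295,365
show("scene",s[a:b,c:d]<50,.07,12,(c,a))
go(.477,.26,.25,0)
E
```

```text
[143 142 143 142 143 143 140 140 147 159 171 177 179 179 180 178 178 174
 168 158 149 136 121 100  84  79  82  92 102 105 107 106 106 101 100 118]
[141 140 138 128  99  69  58  65 101 147 170 174] [166 165 164 164 165 164 146 103  66  56  59  72  91 101 104 106 119 135
 140 140]
[[236.01417883 233.62257872]
 [237.86287992 196.90510979]
 [234.14194182 271.30339979]]
scene px [335.1 169.2] mm [509.3 223.1] size [148.1 117.9] yaw_long 20.1
t 1.10 pos [ 504.4 -293.4  303.7] yaw 0.3 F [ 0.8 -1.   0.6] w 1.002 gf 0.0
offset [-0.0249 -0.5535  0.0538] angular [-0.     0.001  0.006]
```

Emit:
drive_tool(deltas=[{"gripper":0,"offset":[-0.005,-0.05,0],"angular":[0,0,0]},{"gripper":0,"offset":[-0.01,-0.1,0],"angular":[0,0,0]},{"gripper":0,"offset":[-0.014,-0.15,0],"angular":[0,0,0]},{"gripper":0,"offset":[-0.014,-0.2,0],"angular":[0,0,0]},{"gripper":0,"offset":[-0.014,-0.248,0],"angular":[0,0,0]}])

```text
t: 1.6
eef_pos: [0.4872, -0.0451, 0.3038]
tool_rot: [0.0, 1.0, 0.003, -0.0]
contact_force: [0.7, 0.0, -0.2]
gripper_width: 1.002
grasp_force: 0.0
```

Emit:
drive_tool(deltas=[{"gripper":0,"offset":[-0.005,-0.05,0],"angular":[0,0,0]},{"gripper":0,"offset":[-0.01,-0.1,0],"angular":[0,0,0]},{"gripper":0,"offset":[-0.013,-0.15,0],"angular":[0,0,0]},{"gripper":0,"offset":[-0.013,-0.2,0],"angular":[0,0,0]},{"gripper":0,"offset":[-0.013,-0.248,0.0],"angular":[0,0,0]}])

```text
t: 2.1
eef_pos: [0.4725, 0.2027, 0.3039]
tool_rot: [0.0, 1.0, 0.004, 0.0]
contact_force: [1.1, -0.2, 0.1]
gripper_width: 1.0
grasp_force: 0.0
```

Emit:
drive_tool(deltas=[{"gripper":0,"offset":[0,-0.03,0.0],"angular":[0,0,0]},{"gripper":0,"offset":[0,-0.054,0.02],"angular":[0,0,0]},{"gripper":0,"offset":[0,-0.054,0.05],"angular":[0,0,0]},{"gripper":0,"offset":[0,-0.054,0.08],"angular":[0,0,0]},{"gripper":0,"offset":[0,-0.054,0.08],"angular":[0,0,0]}])

```text
t: 2.6
eef_pos: [0.4705, 0.2534, 0.2201]
tool_rot: [0.002, 1.0, 0.004, -0.004]
contact_force: [0.2, -0.2, -0.8]
gripper_width: 0.999
grasp_force: 0.0
```

Run:
```python
from h import *
cv2.imwrite("pics/s1.png",optics.read_camera("scene")[90:240,230:430])
go(.477,.2565,.127,0.4)
```

```text
t 2.65 pos [471.7 254.  222.3] yaw 0.4 F [ 0.5 -0.8  0.2] w 0.999 gf 0.0
offset [ 0.0057 -0.0026  0.0953] angular [0.003 0.005 0.   ]
```

Emit:
drive_tool(deltas=[{"gripper":0,"offset":[0.005,-0.003,0.03],"angular":[0,0,0]},{"gripper":0,"offset":[0.005,-0.003,0.06],"angular":[0,0,0]},{"gripper":0,"offset":[0.005,-0.003,0.08],"angular":[0,0,0]},{"gripper":0,"offset":[0.005,-0.003,0.095],"angular":[0,0,0]},{"gripper":0,"offset":[0.005,-0.003,0.095],"angular":[0,0,0]}])

```text
t: 3.15
eef_pos: [0.4777, 0.2575, 0.1284]
tool_rot: [0.0, 1.0, 0.003, -0.001]
contact_force: [0.4, -0.9, 0.2]
gripper_width: 1.002
grasp_force: 0.0
```

Run:
```python
from h import *
a=cv2.resize(optics.read_camera("scene")[90:240,230:430],None,fx=2,fy=2,interpolation=2)
b=cv2.resize(optics.read_camera("top")[160:310,170:370],None,fx=2,fy=2,interpolation=2)
cv2.imwrite("pics/c2.png",np.hstack([a,b]))
go(.477,.2565,.127,0.4)
```

```text
t 3.25 pos [478.5 258.2 130. ] yaw 0.4 F [-0.2 -0.5  0.9] w 1.000 gf 0.0
offset [-0.0015  0.0017  0.003 ] angular [-0.001 -0.002 -0.   ]
```

View pics/c2.png

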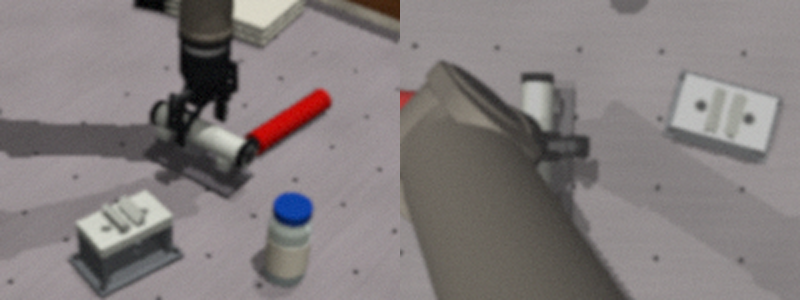

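The fingers straddle the post at its middle (scene crop around (200,125)). Closing.

Emit:
drive_tool(deltas=[{"gripper":200,"offset":[0,0,0.003],"angular":[0,0,0]},{"gripper":200,"offset":[0,0,0.003],"angular":[0,0,0]},{"gripper":200,"offset":[0,0,0.003],"angular":[0,0,0]},{"gripper":200,"offset":[0,0,0.003],"angular":[0,0,0]},{"gripper":200,"offset":[0,0,0.003],"angular":[0,0,0]}], grip_force=40)

```text
t: 3.75
eef_pos: [0.4781, 0.2568, 0.1267]
tool_rot: [0.001, 1.0, 0.003, 0.0]
contact_force: [-1.3, -3.7, 8.0]
gripper_width: 0.454
grasp_force: 39.6
```

Emit:
drive_tool(deltas=[{"gripper":200,"offset":[0,0,0],"angular":[0,0,0]},{"gripper":200,"offset":[0,0,0],"angular":[0,0,0]},{"gripper":200,"offset":[0,0,0],"angular":[0,0,0]},{"gripper":200,"offset":[0,0,0],"angular":[0,0,0]},{"gripper":200,"offset":[0,0,0],"angular":[0,0,0]}])

```text
t: 4.25
eef_pos: [0.4781, 0.2568, 0.1267]
tool_rot: [0.001, 1.0, 0.003, 0.0]
contact_force: [-1.4, -3.8, 7.6]
gripper_width: 0.461
grasp_force: 39.6
```

Emit:
drive_tool(deltas=[{"gripper":200,"offset":[0,0,-0.02],"angular":[0,0,0]},{"gripper":200,"offset":[0,0,-0.05],"angular":[0,0,0]},{"gripper":200,"offset":[0,0,-0.08],"angular":[0,0,0]},{"gripper":200,"offset":[0,0,-0.11],"angular":[0,0,0]},{"gripper":200,"offset":[0,0,-0.13],"angular":[0,0,0]}])

```text
t: 4.75
eef_pos: [0.4777, 0.2578, 0.2576]
tool_rot: [-0.0, 1.0, 0.003, 0.0]
contact_force: [0.7, 0.1, -5.0]
gripper_width: 0.453
grasp_force: 42.4
```

Emit:
drive_tool(deltas=[{"gripper":200,"offset":[0.01,0.04,0],"angular":[0,0,0.06]},{"gripper":200,"offset":[0.02,0.08,0],"angular":[0,0,0.13]},{"gripper":200,"offset":[0.03,0.12,0],"angular":[0,0,0.2]},{"gripper":200,"offset":[0.04,0.16,0],"angular":[0,0,0.27]},{"gripper":200,"offset":[0.047,0.2,0],"angular":[0,0,0.33]}])

```text
t: 5.25
eef_pos: [0.5258, 0.0563, 0.2555]
tool_rot: [0.0, 0.992, -0.127, -0.0]
contact_force: [0.1, -0.3, -4.9]
gripper_width: 0.452
grasp_force: 42.3
```

Run:
```python
from h import *
go(.5256,.0273,.235,-14.4)
```

```text
t 5.25 pos [525.8  56.3 255.5] yaw -14.6 F [ 0.1 -0.3 -4.9] w 0.452 gf 42.3
offset [0.0071 0.0281 0.0205] angular [ 0.001  0.001 -0.004]
```

Emit:
drive_tool(deltas=[{"gripper":200,"offset":[0.007,0.028,0.01],"angular":[0,0,-0.004]},{"gripper":200,"offset":[0.007,0.028,0.02],"angular":[0,0,-0.004]},{"gripper":200,"offset":[0.007,0.028,0.02],"angular":[0,0,-0.004]}])

```text
t: 5.55
eef_pos: [0.5244, 0.0284, 0.2341]
tool_rot: [0.0, 0.992, -0.125, -0.002]
contact_force: [-1.1, 0.8, -4.0]
gripper_width: 0.456
grasp_force: 42.3
```

Run:
```python
from h import *
s=optics.read_camera("scene");t=optics.read_camera("top")
cv2.imwrite("pics/s3.png",s);cv2.imwrite("pics/t3.png",t)
a=cv2.resize(s[110:250,230:360],None,fx=3,fy=3,interpolation=2)
b=cv2.resize(t[140:280,260:390],None,fx=3,fy=3,interpolation=2)
cv2.imwrite("pics/c3.png",np.hstack([a,b]))
go(.5256,.0273,.17,-14.4)
p=bot.get_obs()['eef_pos'];ps=np.radians(-14.4);u=np.array([np.cos(ps),np.sin(ps),0]);c=p-[0,0,.0567]
print(proj("scene",[c,c+.09*u,c-.09*u]),proj("top",[c,c+.09*u,c-.09*u]))
```

```text
t 5.65 pos [525.5  30.5 235.6] yaw -14.2 F [-1.1 -0.  -4.6] w 0.453 gf 42.3
offset [0.001  0.0031 0.0656] angular [-0.     0.002  0.005]
[[290.85887259 171.06557086]
 [310.69004593 189.99879342]
 [272.83938501 153.86496309]] [[332.50275163 212.3922152 ]
 [343.35300799 172.87197427]
 [321.32154841 253.09595171]]
```

View pics/c3.png

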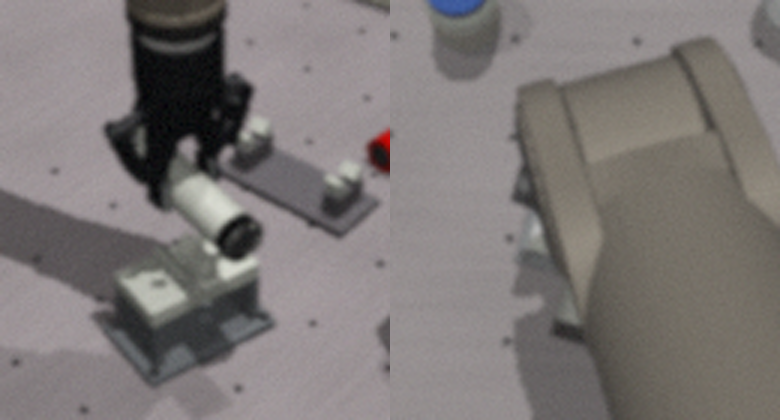

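The post's near end cap is at scene px (310,189), which matches the predicted (310.7,190), so the grasp is centred. I'll refine the bracket position from its holes in the two start pictures.

Run:
```python
from h import *
for n in("top","scene"):
    g=cv2.imread(f"pics/{n}0.png").max(2).astype(float)
    H=[]
    for sy in(1,-1):
        a=np.radians(75.8);P=[.5256+sy*.03*np.cos(a),.0273+sy*.03*np.sin(a),.08]
        u,v=proj(n,P)[0];iu,iv=int(round(u)),int(round(v))
        w=g[iv-5:iv+6,iu-5:iu+6];wt=np.clip(np.percentile(w,50)-12-w,0,None)
        yy,xx=np.mgrid[iv-5:iv+6,iu-5:iu+6];m=np.hypot(xx-u,yy-v)<4.6;wt=wt*m
        c=np.array([(wt*xx).sum(),(wt*yy).sum()])/wt.sum();H.append(plane(n,c,.08)[0]*1000);print(n,"pred",u.round(1),v.round(1),"seen",c.round(1))
    H=np.array(H);d=H[0]-H[1];print(H.round(1),"mid",H.mean(0).round(1),"dist",np.hypot(*d).round(1),"yaw",np.degrees(np.arctan2(d[1],d[0])).round(1))
```

```text
top pred 320.2 212.3 seen [320.1 212.4]
top pred 344.0 218.8 seen [343.8 219. ]
[[532.6  56.6]
 [517.8  -1.2]] mid [525.2  27.7] dist 59.6 yaw 75.7
scene pred 300.3 195.2 seen [301.2 196.7]
scene pred 282.1 203.8 seen [283.4 203.1]
[[538.7  53.4]
 [519.    2.5]] mid [528.9  28. ] dist 54.6 yaw 68.9
```

Emit:
drive_tool(deltas=[{"gripper":200,"offset":[0.001,0.003,0.015],"angular":[0,0,0.003]},{"gripper":200,"offset":[0.001,0.003,0.03],"angular":[0,0,0.003]},{"gripper":200,"offset":[0.001,0.003,0.045],"angular":[0,0,0.003]},{"gripper":200,"offset":[0.001,0.003,0.055],"angular":[0,0,0.003]},{"gripper":200,"offset":[0.001,0.003,0.055],"angular":[0,0,0.003]}])

```text
t: 6.15
eef_pos: [0.5255, 0.0272, 0.18]
tool_rot: [0.0, 0.992, -0.124, -0.001]
contact_force: [0.3, 0.2, -4.8]
gripper_width: 0.452
grasp_force: 42.2
```

Run:
```python
from h import *
optics.read_camera("top");optics.read_camera("top")
go(.526,.0277,.169,-14.3)
```

```text
t 6.25 pos [526.5  26.8 181.3] yaw -14.3 F [ 0.5 -0.5 -5.1] w 0.455 gf 42.2
offset [-0.0007 -0.0007  0.0123] angular [-0.    -0.    -0.001]
```

Emit:
drive_tool(deltas=[{"gripper":200,"offset":[-0.001,-0.001,0.003],"angular":[0,0,0]},{"gripper":200,"offset":[-0.001,-0.001,0.005],"angular":[0,0,0]},{"gripper":200,"offset":[-0.001,-0.001,0.007],"angular":[0,0,0]},{"gripper":200,"offset":[-0.001,-0.001,0.009],"angular":[0,0,0]},{"gripper":200,"offset":[-0.001,-0.001,0.0095],"angular":[0,0,0]}])

```text
t: 6.75
eef_pos: [0.5254, 0.0273, 0.1712]
tool_rot: [0.0, 0.992, -0.125, -0.0]
contact_force: [-0.5, 0.0, -4.2]
gripper_width: 0.456
grasp_force: 42.2
```

Emit:
drive_tool(deltas=[{"gripper":200,"offset":[0,0,0.0005],"angular":[0,0,0]},{"gripper":200,"offset":[0,0,0.001],"angular":[0,0,0]},{"gripper":200,"offset":[0,0,0.0015],"angular":[0,0,0]},{"gripper":200,"offset":[0,0,0.002],"angular":[0,0,0]}])

```text
t: 7.15
eef_pos: [0.5255, 0.0273, 0.1694]
tool_rot: [0.0, 0.992, -0.125, 0.0]
contact_force: [-0.4, -0.5, -3.2]
gripper_width: 0.455
grasp_force: 42.2
```

Emit:
drive_tool(deltas=[{"gripper":200,"offset":[0,0,0.0005],"angular":[0,0,0]},{"gripper":200,"offset":[0,0,0.001],"angular":[0,0,0]},{"gripper":200,"offset":[0,0,0.001],"angular":[0,0,0]}])

```text
t: 7.45
eef_pos: [0.5256, 0.0271, 0.169]
tool_rot: [0.0, 0.992, -0.126, 0.0]
contact_force: [-3.4, -2.1, 3.9]
gripper_width: 0.453
grasp_force: 43.2
```

Emit:
drive_tool(deltas=[{"gripper":200,"offset":[0,0,0.0005],"angular":[0,0,0]},{"gripper":200,"offset":[0,0,0.001],"angular":[0,0,0]},{"gripper":200,"offset":[0,0,0.001],"angular":[0,0,0]}])

```text
t: 7.75
eef_pos: [0.5256, 0.0272, 0.1688]
tool_rot: [0.0, 0.992, -0.126, 0.0]
contact_force: [-6.8, -2.8, 14.8]
gripper_width: 0.453
grasp_force: 44.4
```

Emit:
drive_tool(deltas=[{"gripper":200,"offset":[0,0,-0.001],"angular":[0,0,0]},{"gripper":110,"offset":[0,0,-0.001],"angular":[0,0,0]},{"gripper":60,"offset":[0,0,-0.001],"angular":[0,0,0]},{"gripper":30,"offset":[0,0,-0.001],"angular":[0,0,0]},{"gripper":30,"offset":[0,0,-0.001],"angular":[0,0,0]}])

```text
t: 8.25
eef_pos: [0.5256, 0.0275, 0.1684]
tool_rot: [-0.0, 0.992, -0.125, 0.0]
contact_force: [0.7, -0.4, 0.1]
gripper_width: 0.885
grasp_force: 0.0
```

Emit:
drive_tool(deltas=[{"gripper":30,"offset":[0,0,-0.015],"angular":[0,0,0]},{"gripper":30,"offset":[0,0,-0.05],"angular":[0,0,0]},{"gripper":30,"offset":[0,0,-0.09],"angular":[0,0,0]},{"gripper":30,"offset":[0,0,-0.12],"angular":[0,0,0]}])

```text
t: 8.65
eef_pos: [0.5259, 0.0276, 0.2906]
tool_rot: [-0.0, 0.992, -0.125, 0.001]
contact_force: [0.0, -0.7, 0.1]
gripper_width: 0.883
grasp_force: 0.0
```

Run:
```python
from h import *
g=cv2.imread("pics/top0.png").max(2).astype(int)
# tab of big clamp: dark pixels near (458..482, 240..256)
for n,(a,b,c,d) in dict(top=(236,262,440,495),scene=(225,262,165,205)).items():
    im=cv2.imread(f"pics/{n}0.png").max(2);w=im[a:b,c:d]
    for T in (60,75):
        for k in blobs(w<T,12): 
            k=k+np.array((c,a));print(n,T,cv2.contourArea(k),np.round(cv2.boxPoints(cv2.minAreaRect(k)),1).tolist(),k[:,0].mean(0).round(1))
x0=np.array([.455,-.2907]);a=np.radians(-83.4);v=np.array([np.cos(a),np.sin(a)])
for z in(.108,.128,.148):
    P=[[*(x0+s*.018*v),z] for s in(-1,0,1)];print(z,proj("top",P).round(1).tolist(),proj("scene",P).round(1).tolist())
go(.455,-.2907,.30,-83.4)
```

```text
top 60 37.0 [[462.0, 246.0], [481.0, 246.0], [481.0, 249.0], [462.0, 249.0]] [471.5 247.6]
top 75 61.5 [[461.0, 245.0], [482.0, 245.0], [482.0, 250.0], [461.0, 250.0]] [471.4 247.7]
scene 60 158.5 [[168.60000610351562, 238.1999969482422], [181.39999389648438, 231.8000030517578], [188.0, 245.0], [175.1999969482422, 251.39999389648438]] [178.3 241.8]
scene 75 176.0 [[167.5, 241.39999389648438], [181.0, 231.3000030517578], [189.10000610351562, 242.1999969482422], [175.6999969482422, 252.1999969482422]] [178.4 241.8]
0.108 [[460.3, 248.4], [467.9, 247.6], [475.4, 246.9]] [[185.0, 242.3], [179.6, 247.0], [174.1, 251.8]]
0.128 [[463.8, 248.6], [471.5, 247.8], [479.2, 247.0]] [[183.4, 236.7], [177.8, 241.4], [172.2, 246.2]]
0.148 [[467.3, 248.7], [475.2, 247.9], [483.1, 247.2]] [[181.6, 231.1], [176.0, 235.8], [170.3, 240.6]]
t 8.65 pos [525.9  27.6 290.6] yaw -14.4 F [ 0.  -0.7  0.1] w 0.883 gf 0.0
offset [ 0.0105  0.3259 -0.0097] angular [-2.000e-03 -1.000e-03  1.533e+00]
```

Emit:
drive_tool(deltas=[{"gripper":30,"offset":[0.001,0.022,0],"angular":[0,0,-0.164]},{"gripper":30,"offset":[0.001,0.043,0],"angular":[0,0,-0.328]},{"gripper":30,"offset":[0.002,0.065,0],"angular":[0,0,-0.492]},{"gripper":30,"offset":[0.003,0.087,0],"angular":[0,0,-0.656]},{"gripper":30,"offset":[0.0035,0.1085,0],"angular":[0,0,-0.82]}])

```text
t: 9.15
eef_pos: [0.5017, -0.0794, 0.2884]
tool_rot: [0.0, 0.98, 0.198, 0.0]
contact_force: [0.5, 0.9, -0.8]
gripper_width: 0.883
grasp_force: 0.0
```

Emit:
drive_tool(deltas=[{"gripper":30,"offset":[-0.012,0.018,0],"angular":[0,0,-0.164]},{"gripper":30,"offset":[-0.025,0.036,0],"angular":[0,0,-0.328]},{"gripper":30,"offset":[-0.037,0.053,0],"angular":[0,0,-0.492]},{"gripper":30,"offset":[-0.05,0.071,0],"angular":[0,0,-0.656]},{"gripper":30,"offset":[-0.0625,0.089,0],"angular":[0,0,-0.82]}])

```text
t: 9.65
eef_pos: [0.4779, -0.1855, 0.2884]
tool_rot: [0.0, 0.867, 0.498, 0.0]
contact_force: [0.4, 0.5, -0.9]
gripper_width: 0.882
grasp_force: 0.0
```

Emit:
drive_tool(deltas=[{"gripper":30,"offset":[-0.021,0.007,0],"angular":[0,0,-0.164]},{"gripper":30,"offset":[-0.041,0.013,0],"angular":[0,0,-0.328]},{"gripper":30,"offset":[-0.062,0.02,0],"angular":[0,0,-0.492]},{"gripper":30,"offset":[-0.083,0.027,0],"angular":[0,0,-0.656]},{"gripper":30,"offset":[-0.1035,0.0335,0],"angular":[0,0,-0.82]}])

```text
t: 10.15
eef_pos: [0.4541, -0.2918, 0.2883]
tool_rot: [0.0, 0.665, 0.747, 0.0]
contact_force: [0.4, 0.4, -0.2]
gripper_width: 0.887
grasp_force: 0.0
```

Run:
```python
from h import *
s=optics.read_camera("scene");t=optics.read_camera("top")
cv2.imwrite("pics/s4.png",s);cv2.imwrite("pics/t4.png",t)
a=cv2.resize(s[120:250,230:360],None,fx=3,fy=3,interpolation=2)
b=cv2.resize(t[145:275,260:390],None,fx=3,fy=3,interpolation=2)
cv2.imwrite("pics/c4.png",np.hstack([a,b]))
print(bot.get_obs()['q'].round(2));go(.455,-.2907,.182,96.6)
```

```text
[ 0.81  0.3  -0.42  1.87  0.15  0.99  0.43]
t 10.25 pos [ 453.  -294.2  288.1] yaw 96.1 F [-0.7 -0.4 -0.5] w 0.883 gf 0.0
offset [0.0033 0.0024 0.1061] angular [-0.001  0.001 -0.01 ]
```

View pics/c4.png

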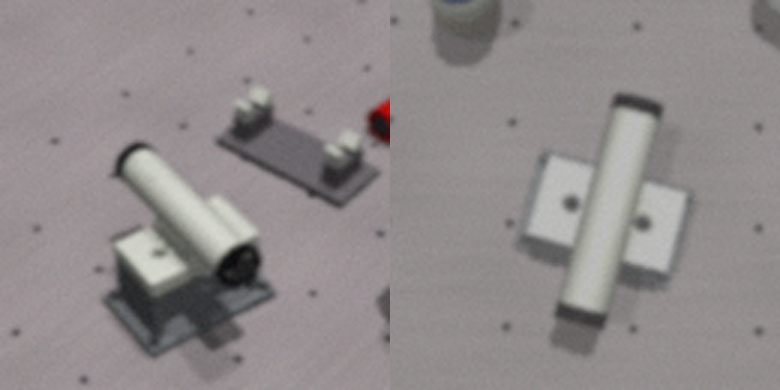

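The post is seated along the saddle and centred between the holes (top crop (610,209)), with both holes clear. Descending on the big clamp's tab.

Emit:
drive_tool(deltas=[{"gripper":110,"offset":[0.003,0.0024,0.03],"angular":[0,0,-0.01]},{"gripper":110,"offset":[0.003,0.0024,0.06],"angular":[0,0,-0.01]},{"gripper":110,"offset":[0.003,0.0024,0.085],"angular":[0,0,-0.01]},{"gripper":110,"offset":[0.003,0.0024,0.106],"angular":[0,0,-0.01]},{"gripper":110,"offset":[0.003,0.0024,0.106],"angular":[0,0,-0.01]}])

```text
t: 10.75
eef_pos: [0.4551, -0.2858, 0.1798]
tool_rot: [-0.003, 0.665, 0.747, -0.0]
contact_force: [-0.2, -0.7, 0.4]
gripper_width: 0.566
grasp_force: 0.0
```

Run:
```python
from h import *
s=optics.read_camera("scene");
cv2.imwrite("pics/c5.png",cv2.resize(s[190:310,120:260],None,fx=4,fy=4,interpolation=2))
go(.455,-.2907,.182,96.6)
# post check
t=cv2.imread("pics/t4.png").max(2)
show("top",t[170:260,310:355]<75,.112,12,(310,170))
print(proj("top",[[.5252,.0277,.112]]))
```

```text
t 10.80 pos [ 456.  -286.4  181.5] yaw 96.7 F [ 0.8 -0.1  0.6] w 0.567 gf 0.0
offset [-0.0041 -0.0015 -0.0005] angular [-0.003 -0.003  0.003]
top px [322.8 250.2] mm [443.   48.4] size [34.8  7.8] yaw_long 76.0
top px [342.3 179.3] mm [610.    5.8] size [33.9  6.9] yaw_long 78.1
[[332.49550537 214.76428643]]
```

View pics/c5.png

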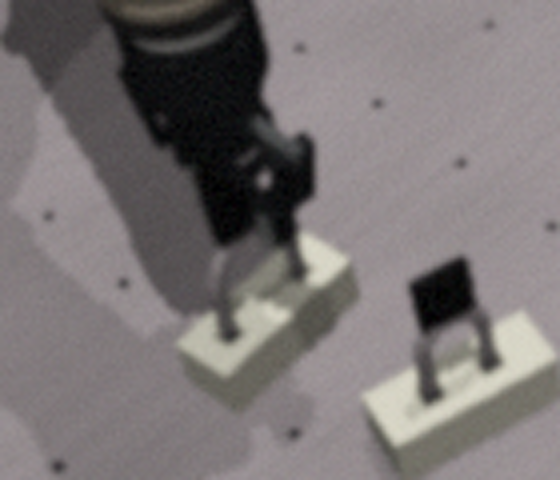

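The fingers straddle the big clamp's tab. Post centre measures (526.5, 27.1) against the saddle at (525.2, 27.7), so it is seated well. Closing.

Emit:
drive_tool(deltas=[{"gripper":110,"offset":[-0.003,-0.001,0],"angular":[0,0,0.003]},{"gripper":110,"offset":[-0.003,-0.001,0],"angular":[0,0,0.003]},{"gripper":255,"offset":[-0.003,-0.001,0],"angular":[0,0,0.003]},{"gripper":255,"offset":[-0.003,-0.001,0],"angular":[0,0,0.003]},{"gripper":255,"offset":[-0.003,-0.001,0],"angular":[0,0,0.003]}], grip_force=50)

```text
t: 11.3
eef_pos: [0.4557, -0.2909, 0.183]
tool_rot: [0.0, 0.665, 0.747, -0.0]
contact_force: [-0.9, 0.4, 4.6]
gripper_width: 0.11
grasp_force: 49.6
```

Emit:
drive_tool(deltas=[{"gripper":255,"offset":[0,0,0],"angular":[0,0,0]},{"gripper":255,"offset":[0,0,0],"angular":[0,0,0]},{"gripper":255,"offset":[0,0,0],"angular":[0,0,0]},{"gripper":255,"offset":[0,0,0],"angular":[0,0,0]},{"gripper":255,"offset":[0,0,0],"angular":[0,0,0]}])

```text
t: 11.8
eef_pos: [0.4557, -0.2909, 0.1829]
tool_rot: [0.0, 0.665, 0.747, -0.0]
contact_force: [-1.2, -0.9, 6.4]
gripper_width: 0.104
grasp_force: 49.6
```

Emit:
drive_tool(deltas=[{"gripper":255,"offset":[0,0,-0.012],"angular":[0,0,0]},{"gripper":255,"offset":[0,0,-0.035],"angular":[0,0,0]},{"gripper":255,"offset":[0,0,-0.075],"angular":[0,0,0]},{"gripper":255,"offset":[0,0,-0.115],"angular":[0,0,0]},{"gripper":255,"offset":[0,0,-0.15],"angular":[0,0,0]}])

```text
t: 12.3
eef_pos: [0.4557, -0.2904, 0.3348]
tool_rot: [0.0, 0.665, 0.747, 0.0]
contact_force: [0.8, -1.2, -1.7]
gripper_width: 0.108
grasp_force: 48.8
```

Emit:
drive_tool(deltas=[{"gripper":255,"offset":[0.03,0.01,0],"angular":[0,0,0.046]},{"gripper":255,"offset":[0.06,0.02,0],"angular":[0,0,0.092]},{"gripper":255,"offset":[0.09,0.03,0],"angular":[0,0,0.14]},{"gripper":255,"offset":[0.12,0.04,0],"angular":[0,0,0.185]},{"gripper":255,"offset":[0.154,0.053,0],"angular":[0,0,0.23]}])

```text
t: 12.8
eef_pos: [0.4902, -0.1308, 0.3328]
tool_rot: [0.0, 0.731, 0.683, -0.0]
contact_force: [0.3, -0.9, -1.7]
gripper_width: 0.103
grasp_force: 48.8
```

Run:
```python
from h import *
go(.5258,.0275,.333,75.7)
```

```text
t 12.80 pos [ 490.2 -130.8  332.8] yaw 86.1 F [ 0.3 -0.9 -1.7] w 0.103 gf 48.8
offset [ 0.1604  0.0248 -0.0003] angular [-0.     0.001  0.231]
```

Emit:
drive_tool(deltas=[{"gripper":255,"offset":[0.03,0.005,0],"angular":[0,0,0.046]},{"gripper":255,"offset":[0.06,0.01,0],"angular":[0,0,0.092]},{"gripper":255,"offset":[0.09,0.015,0],"angular":[0,0,0.14]},{"gripper":255,"offset":[0.12,0.02,0],"angular":[0,0,0.185]},{"gripper":255,"offset":[0.16,0.025,0],"angular":[0,0,0.231]}])

```text
t: 13.3
eef_pos: [0.5259, 0.0262, 0.3327]
tool_rot: [0.0, 0.79, 0.613, -0.0]
contact_force: [1.2, -0.3, -2.2]
gripper_width: 0.111
grasp_force: 48.9
```

Emit:
drive_tool(deltas=[{"gripper":255,"offset":[0,0,0],"angular":[0,0,0]},{"gripper":255,"offset":[0,0,0],"angular":[0,0,0]},{"gripper":255,"offset":[0,0,0],"angular":[0,0,0]}])

```text
t: 13.6
eef_pos: [0.5258, 0.0253, 0.3324]
tool_rot: [0.0, 0.789, 0.614, -0.0]
contact_force: [-0.3, -1.4, -2.7]
gripper_width: 0.109
grasp_force: 48.9
```

Run:
```python
from h import *
s=optics.read_camera("scene");t=optics.read_camera("top")
cv2.imwrite("pics/s6.png",s);cv2.imwrite("pics/t6.png",t)
a=cv2.resize(s[80:230,230:360],None,fx=4,fy=4,interpolation=2)
cv2.imwrite("pics/c6.png",a)
o=bot.get_obs()['eef_pos'];go(.5258,.0275,.333,75.7)
b=np.radians(75.7);v=np.array([np.cos(b),np.sin(b),0])
f=lambda P:((proj("scene",P)-[230,80])*4).round(1).tolist()
c=o-[0,0,.173]
print("tips",f([c+.03*v,c-.03*v]),"legtop50",f([c+.03*v+[0,0,.05],c-.03*v+[0,0,.05]]))
h=np.array([.5252,.0277,.08]);print("holes",f([h+.03*v,h-.03*v]))
```

```text
t 13.70 pos [525.8  24.9 332.4] yaw 75.7 F [ 0.4 -0.2 -2.4] w 0.115 gf 48.9
offset [ 0.0025 -0.0007 -0.0006] angular [-0.     0.001  0.001]
tips [[277.0, 374.7], [200.3, 409.0]] legtop50 [[275.5, 315.0], [196.3, 348.9]]
holes [[281.3, 460.3], [208.3, 494.7]]
```

View pics/c6.png

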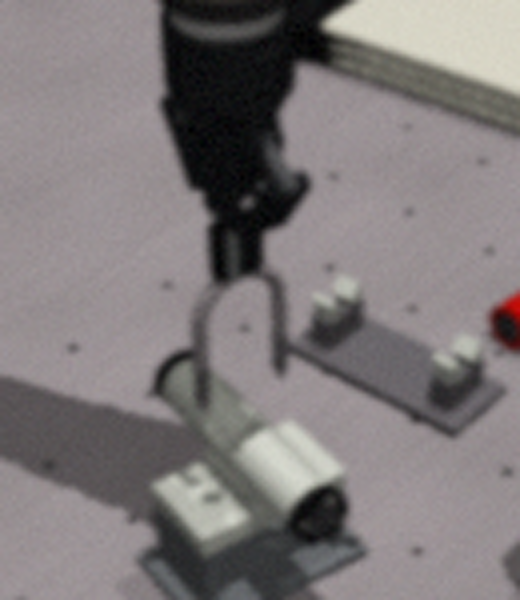

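Leg tips are seen at crop px (281,377) and (204,409), about +4 px from prediction. The visible hole at (213,496) has the same +4.7 px bias, so the relative alignment holds once the 2.6 mm TCP error is removed.

Emit:
drive_tool(deltas=[{"gripper":255,"offset":[0.0028,-0.0005,0],"angular":[0,0,0]},{"gripper":255,"offset":[0.0028,-0.0005,0.01],"angular":[0,0,0]},{"gripper":255,"offset":[0.0028,-0.0005,0.02],"angular":[0,0,0]},{"gripper":255,"offset":[0.0028,-0.0005,0.02],"angular":[0,0,0]},{"gripper":255,"offset":[0.0028,-0.0005,0.02],"angular":[0,0,0]}])

```text
t: 14.2
eef_pos: [0.5259, 0.0291, 0.3117]
tool_rot: [-0.0, 0.789, 0.615, -0.001]
contact_force: [0.4, -0.7, -1.4]
gripper_width: 0.114
grasp_force: 48.7
```

Run:
```python
from h import *
go(.5254,.0278,.258,75.7)
```

```text
t 14.20 pos [525.9  29.1 311.7] yaw 75.9 F [ 0.4 -0.7 -1.4] w 0.114 gf 48.7
offset [-0.0013 -0.0002  0.0537] angular [-0.002  0.     0.004]
```

Emit:
drive_tool(deltas=[{"gripper":255,"offset":[-0.001,-0.0004,0.012],"angular":[0,0,0.003]},{"gripper":255,"offset":[-0.001,-0.0004,0.024],"angular":[0,0,0.003]},{"gripper":255,"offset":[-0.001,-0.0004,0.036],"angular":[0,0,0.003]},{"gripper":255,"offset":[-0.001,-0.0004,0.048],"angular":[0,0,0.003]},{"gripper":255,"offset":[-0.001,-0.0004,0.048],"angular":[0,0,0.003]}])

```text
t: 14.7
eef_pos: [0.5244, 0.0281, 0.2621]
tool_rot: [-0.001, 0.789, 0.614, -0.002]
contact_force: [0.2, -0.2, -2.3]
gripper_width: 0.11
grasp_force: 48.7
```

Emit:
drive_tool(deltas=[{"gripper":255,"offset":[0,0,0],"angular":[0,0,0]},{"gripper":255,"offset":[0,0,0],"angular":[0,0,0]},{"gripper":255,"offset":[0,0,0],"angular":[0,0,0]}])

```text
t: 15.0
eef_pos: [0.5259, 0.0284, 0.265]
tool_rot: [0.0, 0.789, 0.614, 0.0]
contact_force: [-0.3, -0.3, -2.3]
gripper_width: 0.107
grasp_force: 48.7
```

Run:
```python
from h import *
go(.5254,.0278,.258,75.7)
s=optics.read_camera("scene")
cv2.imwrite("pics/c7.png",cv2.resize(s[120:220,245:345],None,fx=6,fy=6,interpolation=2))
```

```text
t 15.00 pos [525.9  28.4 265. ] yaw 75.7 F [-0.3 -0.3 -2.3] w 0.107 gf 48.7
offset [-0.0008 -0.0004  0.007 ] angular [ 0.001 -0.     0.001]
```

View pics/c7.png

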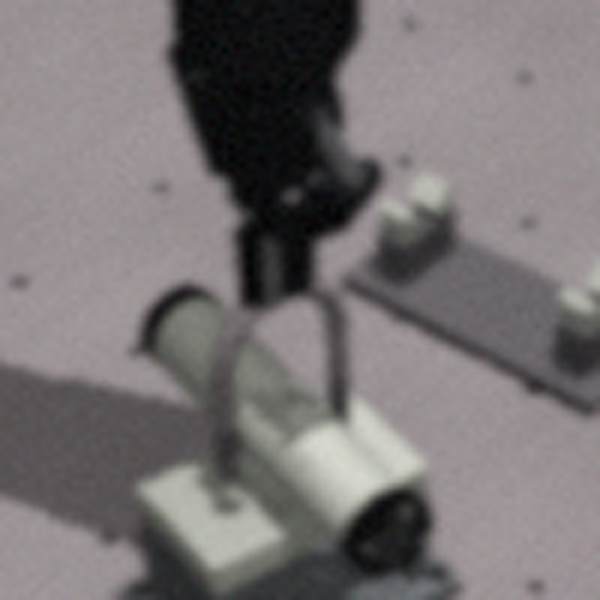

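The near leg tip at crop (222,487) is right over its hole (about (225,500)). Lowering slowly and watching the force.

Emit:
drive_tool(deltas=[{"gripper":255,"offset":[-0.0008,-0.0004,0.004],"angular":[0,0,0]},{"gripper":255,"offset":[-0.0008,-0.0004,0.008],"angular":[0,0,0]},{"gripper":255,"offset":[-0.0008,-0.0004,0.012],"angular":[0,0,0]},{"gripper":255,"offset":[-0.0008,-0.0004,0.015],"angular":[0,0,0]}])

```text
t: 15.45
eef_pos: [0.5248, 0.0276, 0.2488]
tool_rot: [-0.0, 0.789, 0.614, -0.0]
contact_force: [-0.3, -0.7, -1.7]
gripper_width: 0.107
grasp_force: 48.9
```

Emit:
drive_tool(deltas=[{"gripper":255,"offset":[0,0,0.002],"angular":[0,0,0]},{"gripper":255,"offset":[0,0,0.003],"angular":[0,0,0]}])

```text
t: 15.65
eef_pos: [0.5249, 0.0277, 0.2461]
tool_rot: [-0.0, 0.789, 0.614, -0.0]
contact_force: [-0.2, 0.1, -2.4]
gripper_width: 0.111
grasp_force: 48.9
```

Tips are 7 mm below the deck with no contact force, so both legs are in the holes. Continuing.

Emit:
drive_tool(deltas=[{"gripper":255,"offset":[0,0,0.004],"angular":[0,0,0]},{"gripper":255,"offset":[0,0,0.008],"angular":[0,0,0]},{"gripper":255,"offset":[0,0,0.012],"angular":[0,0,0]}])

```text
t: 15.95
eef_pos: [0.525, 0.0276, 0.2341]
tool_rot: [0.0, 0.789, 0.614, -0.0]
contact_force: [-0.6, 0.9, -1.7]
gripper_width: 0.109
grasp_force: 48.9
```

Emit:
drive_tool(deltas=[{"gripper":255,"offset":[0,0,0.004],"angular":[0,0,0]},{"gripper":255,"offset":[0,0,0.008],"angular":[0,0,0]},{"gripper":255,"offset":[0,0,0.012],"angular":[0,0,0]},{"gripper":255,"offset":[0,0,0.015],"angular":[0,0,0]}])

```text
t: 16.35
eef_pos: [0.5249, 0.0277, 0.219]
tool_rot: [-0.0, 0.789, 0.614, -0.0]
contact_force: [0.1, 0.7, -2.3]
gripper_width: 0.113
grasp_force: 48.9
```

Emit:
drive_tool(deltas=[{"gripper":255,"offset":[0,0,0.001],"angular":[0,0,0]},{"gripper":255,"offset":[0,0,0.002],"angular":[0,0,0]}])

```text
t: 16.55
eef_pos: [0.5251, 0.0277, 0.2173]
tool_rot: [0.0, 0.789, 0.614, 0.0]
contact_force: [0.7, -0.3, -1.8]
gripper_width: 0.109
grasp_force: 48.9
```

Emit:
drive_tool(deltas=[{"gripper":255,"offset":[0,0,0.001],"angular":[0,0,0]},{"gripper":255,"offset":[0,0,0.002],"angular":[0,0,0]},{"gripper":255,"offset":[0,0,0.003],"angular":[0,0,0]}])

```text
t: 16.85
eef_pos: [0.5251, 0.0277, 0.2144]
tool_rot: [0.0, 0.789, 0.614, 0.0]
contact_force: [-0.4, 0.6, -1.3]
gripper_width: 0.113
grasp_force: 48.9
```

Emit:
drive_tool(deltas=[{"gripper":255,"offset":[0,0,0.0005],"angular":[0,0,0]},{"gripper":255,"offset":[0,0,0.001],"angular":[0,0,0]},{"gripper":255,"offset":[0,0,0.001],"angular":[0,0,0]}])

```text
t: 17.15
eef_pos: [0.525, 0.0276, 0.2134]
tool_rot: [0.0, 0.789, 0.614, -0.0]
contact_force: [-0.4, 0.1, -1.2]
gripper_width: 0.109
grasp_force: 48.9
```

Emit:
drive_tool(deltas=[{"gripper":255,"offset":[0,0,0.0005],"angular":[0,0,0]},{"gripper":255,"offset":[0,0,0.001],"angular":[0,0,0]},{"gripper":255,"offset":[0,0,0.001],"angular":[0,0,0]}])

```text
t: 17.45
eef_pos: [0.5251, 0.0277, 0.213]
tool_rot: [0.0, 0.789, 0.614, 0.0]
contact_force: [-2.6, -0.1, 4.5]
gripper_width: 0.113
grasp_force: 49.9
```

Emit:
drive_tool(deltas=[{"gripper":255,"offset":[0,0,0.0005],"angular":[0,0,0]},{"gripper":255,"offset":[0,0,0.001],"angular":[0,0,0]},{"gripper":255,"offset":[0,0,0.001],"angular":[0,0,0]}])

```text
t: 17.75
eef_pos: [0.5252, 0.0278, 0.2129]
tool_rot: [0.001, 0.79, 0.614, 0.0]
contact_force: [-4.8, -1.1, 11.6]
gripper_width: 0.111
grasp_force: 51.1
```

Crown rests on the post at z = 0.213, as expected. Releasing and retreating.

Emit:
drive_tool(deltas=[{"gripper":255,"offset":[0,0,-0.001],"angular":[0,0,0]},{"gripper":180,"offset":[0,0,-0.001],"angular":[0,0,0]},{"gripper":120,"offset":[0,0,-0.001],"angular":[0,0,0]},{"gripper":110,"offset":[0,0,-0.001],"angular":[0,0,0]},{"gripper":110,"offset":[0,0,-0.001],"angular":[0,0,0]}])

```text
t: 18.25
eef_pos: [0.5251, 0.0277, 0.2123]
tool_rot: [-0.0, 0.789, 0.614, 0.0]
contact_force: [0.8, 0.2, 0.6]
gripper_width: 0.575
grasp_force: 0.0
```

Emit:
drive_tool(deltas=[{"gripper":110,"offset":[0,0,-0.015],"angular":[0,0,0]},{"gripper":110,"offset":[0,0,-0.04],"angular":[0,0,0]},{"gripper":110,"offset":[0,0,-0.07],"angular":[0,0,0]},{"gripper":110,"offset":[0,0,-0.1],"angular":[0,0,0]},{"gripper":110,"offset":[0,0,-0.12],"angular":[0,0,0]}])

```text
t: 18.75
eef_pos: [0.5255, 0.0281, 0.3358]
tool_rot: [0.001, 0.789, 0.614, 0.001]
contact_force: [-0.2, 0.9, 0.0]
gripper_width: 0.568
grasp_force: 0.0
```

Emit:
drive_tool(deltas=[{"gripper":110,"offset":[-0.04,0,0],"angular":[0,0,0]},{"gripper":110,"offset":[-0.08,0,0],"angular":[0,0,0]},{"gripper":110,"offset":[-0.12,0,0],"angular":[0,0,0]},{"gripper":110,"offset":[-0.15,0,0],"angular":[0,0,0]},{"gripper":110,"offset":[-0.15,0,0],"angular":[0,0,0]}])

```text
t: 19.25
eef_pos: [0.4868, -0.1225, 0.3333]
tool_rot: [0.001, 0.792, 0.611, -0.001]
contact_force: [0.5, 0.3, 0.7]
gripper_width: 0.569
grasp_force: 0.0
```

Run:
```python
from h import *
s=optics.read_camera("scene");t=optics.read_camera("top")
a=cv2.resize(s[110:240,230:360],None,fx=3,fy=3,interpolation=2)
b=cv2.resize(t[145:275,260:390],None,fx=3,fy=3,interpolation=2)
cv2.imwrite("pics/c8.png",np.hstack([a,b]))
go(.5,0,.3,75)
g=t.max(2);show("top",g[170:260,310:355]<75,.112,12,(310,170))
```

```text
t 19.35 pos [ 488.  -118.   333.3] yaw 75.6 F [-0.5  0.7  0.3] w 0.567 gf 0.0
offset [ 0.1173 -0.0177  0.0334] angular [ 0.001 -0.     0.014]
top px [323.2 250.1] mm [443.   48.4] size [33.6  8.3] yaw_long 77.2
top px [333.7 213.8] mm [527.5  25.3] size [31.8  7.8] yaw_long 75.9
top px [342.  179.2] mm [610.    5.8] size [33.9  6.9] yaw_long 78.1
```

View pics/c8.png

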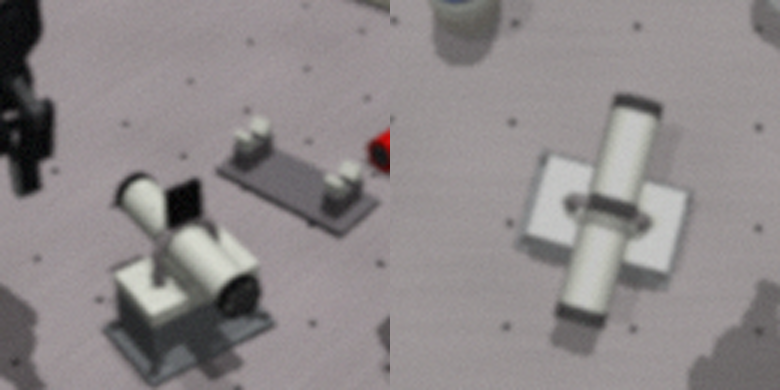

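The clamp is home over the post with both legs in the holes (top crop (572,203) and (642,222)). The post hasn't moved and the robot is clear. Handing in.

```bash
python3 -c "
from station import bot
print(bot.hand_in())"
```

```text
the job is handed in; nothing more can be done
None
```

The post lies centred in the saddle, the larger U-clamp is fully home over it and released, and the job was handed in at about 19 s of the 64 s limit; the verdict was not shown.

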